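Index a stained-glass soldering turntable

TASK

The round soldering board with the glass panel is locked by a spring plunger with a red T-handle. Pull the T-handle up and twist it so that it stays out by itself when you let go, then turn the board by its black handle until that handle is at the station beside the soldering-iron rest (not the one beside the brush pot). Then twist the T-handle back so that the pin drops fully home and locks the board there, let go, and do not disturb the loose things lying about.

Things in the scene. Friction and masses are not known exactly. Their poses are not given: they have to be found in the camera images.
- board_centre (a point): Point on the turntable's vertical pivot axis, at the top of the round plywood board (diameter 310 mm, board top 48 mm above the table; a flat glass panel on it is 6 mm high). Its frame is that of the fixed grey base: z up, the plunger stands 135 mm from it along its -y axis. The board carries three index holes 45 degrees apart in brass bushes on its rim.
- board (a joint): Turn of the board about its pivot, rad, positive anticlockwise seen from above, 0 at the locked start; limits -1.2 to 1.2. The only other stations are at +0.785 and -0.785 (45 degrees each way). It turns stiffly (about 1 N at the handle), stays where it is left, and the locked pin leaves 0.01 rad of play. The pin finds its hole if the board is within about 0.03 rad of the station.
- board_handle (a point): Centre of grip of the board's upright round black handle (diameter 26 mm, top 118 mm and this point 93 mm above the table, bare from 54 mm up), 120 mm from the pivot; at the start it is on the far side of the board from the plunger. It moves with the board.
- tee: Red T-handle on top of the plunger: a bar 70 mm long along its y axis, 14 mm thick along x, 26 mm high, origin at the bar's centre, z up (135 mm above the table when the pin is home). Beneath it a 12 mm stem; the steel collar below (40 x 36 mm) has its top at 107 mm, the blue bracket under it is 50 mm wide. Locked, the bar lies radially, pointing at the pivot.
- plunger_lift (a joint): Height of the plunger, m: 0 = pin fully home in a hole (locked), 0.013 = pin resting on the board's top between holes, 0.017 = held out with its cross-pin on top of the collar, 0.026 = upper stop. A spring pulls it down with 5 N at 0 and 9 N at the stop. It must be lifted above 0.017 (0.021 to 0.024 is safe) before it can twist.
- plunger_twist (a joint): Twist of the T-handle, rad, positive anticlockwise from above, limits -1.45 to 1.45, turns easily. 0 = cross-pin over the collar's slot, where it falls in (it finds the slot within about 0.15 rad); twisted either way by more than about 0.5 (1.1 is safe) the cross-pin rests on the collar and the plunger stays out by itself.
- iron_rest_mid (a point): Middle of the fixed soldering-iron rest: dark steel base 70 x 100 mm, yellow sponge, steel coil with a blue-handled iron up to 125 mm high. It stands about 215 mm from the pivot, outside one of the two free stations; when the board is locked there the handle is about 95 mm from this point, otherwise more than 145 mm (horizontally).
- pliers: Loose bystander: yellow-handled pliers lying flat, about 180 x 60 x 18 mm, origin at its underside; must stay put.
- brush: Loose bystander: small flux brush lying flat, 170 mm long, origin at its underside; must stay put.
- solder_spool: Loose bystander: metal spool, diameter 64, height 52 mm, origin at its underside; must stay put.
- lead_bar: Loose bystander: grey metal bar 160 x 12 x 8 mm lying flat, origin at its underside; must stay put.
- flux_jar: Loose bystander: jar with a red cap, diameter 56, height 75 mm, origin at its underside; must stay put.
- glass_stack: Loose bystander: stack of green glass blanks 90 x 70 x 15 mm, origin at its underside; must stay put.

How it is judged:
By the outcome, as a careful person would: the job done as asked, in the order asked, and still so for the second after the job is handed in, with the robot touching nothing.
It also fails if it takes over 64 s, if anything falls off the work surface, if the arm or the gripper's body presses on something with over 40 N, if the wrist force passes 120 N, or if a joint passes its speed limit or range.

ROBOT

A 6-joint arm with a two-finger parallel gripper is mounted at the origin on the work surface. World frame = base frame: x ahead of the robot, y to its left, z up, the work surface at z = 0. Lengths are in mm, angles in rad, forces in N, time in s.
With the tool pointing down it reaches from about 350 to 975 mm from the base axis. Payload 7.1 kg.
Tool frame: the origin (TCP) lies on the front face of the gripper's body, between the roots of the fingers; the fingertips stand 80 mm ahead of it and the grasp point (between the pads) lies 61 mm ahead of it (env.tips_ahead is the distance from the TCP to the fingertips, in mm); z points along the fingers, y is the line along which they close (so a half turn about z gives the same grasp; the last joint's range is limited). The gripper opens to 88 mm and grips with 3 to 60 N. Pads are 20 mm wide; open, the fingers measure 115 mm over their backs; the gripper's body (75 mm by 178 mm) begins 61 mm behind the grasp point.
Start: joints at [1.173, 0.423, 1.63, -0, 1.089, -0.019], TCP at [231.097, 580.689, 302.675] pointing down, gripper open.
Joint ranges: [-3, 3], [-0.9, 2.11], [0.09, 2.58], [-1.31, 4.45], [0.11, 2.69], [-2.54, 2.54]. Speed limits (rad/s): [2.39, 2.39, 3.01, 3.14, 3.14, 3.14].

INTERFACE

Orientations are given as a unit quaternion [x, y, z, w].
In Python, from station import env, set_gripper, viewer, workorder gives the robot as it stands. Calls block until the motion is done:
- env.reach(position, orientation): joint-space move of the TCP to a pose.
- env.move_l(position, rot=None, rate=150, f_stop=None): straight line of the TCP; rot=None keeps the orientation; rate is the mean speed in mm/s. With f_stop (N) it stops when the force on the tool has changed by that much, and returns True; else False.
- env.move_joints(angles): joint-space move.
- set_gripper(opening): finger opening in mm; the grip force is fixed at half the most; returns when the fingers have stopped.
- env.hold(seconds).
- env.ik(position, orientation): joint angles nearest the present ones, or None.
- env.read_state(): the state.
- viewer.camera(name): name is "side" or "top"; returns the picture (400x640x3 uint8, blue, green, red); there is no depth.
- viewer.camera_params(name): a dict with "fx", "fy", "cx", "cy" (pixels), "dist" ([k1, k2, p1, p2, k3] as OpenCV has them; the pictures are not rectified), "pose" (4x4, takes a point from camera to world coordinates). Camera axes: x right, y up, looking along -z (the intrinsics and any distortion apply to the point x, -y, -z); pixel columns grow to the right and rows downward; lengths in mm; the calibration is good to about 2 mm. A picture is of the moment at which its call begins. camera_params takes no time and is no camera call.
A pose or a line that the arm cannot do raises env.IKError and nothing moves.
- workorder.sign_off(): hands the job in; it is judged then, once.
The state is a dict: "time_s": time; "qpos": joint angles; "dq": joint speeds; "tau": joint torques, N m; "tool_pos": TCP position; "orientation": TCP orientation; "force": force on the tool from outside, world axes, zero at the start; "wrist_torque": the same for the moment, N m; "width": finger opening in mm; "grip_force": force on a finger pad.
Only numpy, scipy, OpenCV 4.12 (cv2) and the standard library are available. Lean on these libraries where they do the work, as an engineer would, in place of code of your own. Each camera call takes 0.05 s, during which the arm holds its last target. There are 200 camera calls.

## Working session

There is one attempt and no reset: what is moved stays moved. The work goes in short steps, each a Python script; the robot and the scene stay as the last script left them, time stands still between calls to the robot, and variables do not carry over. Pictures are saved under pics/ and viewed, at most 10 in all, crops included, and the job is handed in when it is done.

```bash
mkdir -p pics; ls; python3 - <<'E'
from station import env, viewer
import cv2
for n in("side","top"):
    cv2.imwrite(f"pics/{n}0.png",viewer.camera(n)); p=viewer.camera_params(n); print(n,p)
s=env.read_state();print(s["time_s"],s["orientation"],s["width"])
E
```

```text
pics
side {'fx': 381.21178541953554, 'fy': 381.21178541953554, 'cx': 320.71438227125446, 'cy': 194.04910369275885, 'dist': array([0.00890937, 0.        , 0.        , 0.        , 0.        ]), 'pose': array([[ 9.23377389e-01,  2.37575448e-01, -3.01549505e-01,
         2.91152459e+02],
       [-3.83423808e-01,  5.31896669e-01, -7.55031203e-01,
        -6.31101106e+02],
       [-1.89836989e-02,  8.12800000e-01,  5.82233440e-01,
         6.17351864e+02],
       [ 0.00000000e+00,  0.00000000e+00,  0.00000000e+00,
         1.00000000e+00]])}
top {'fx': 486.77626704783154, 'fy': 486.77626704783154, 'cx': 319.8097505954268, 'cy': 191.90705581698853, 'dist': array([0.01186981, 0.        , 0.        , 0.        , 0.        ]), 'pose': array([[-6.61047482e-03,  9.85029408e-01, -1.72259593e-01,
         3.71520912e+02],
       [-9.99874597e-01, -8.99002289e-03, -1.30372482e-02,
        -7.71559201e+00],
       [-1.43906906e-02,  1.72151809e-01,  9.84965310e-01,
         1.15398209e+03],
       [ 0.00000000e+00,  0.00000000e+00,  0.00000000e+00,
         1.00000000e+00]])}
0.1 [ 1.88256709e-01  9.82119633e-01 -6.49173257e-04 -1.24546648e-04] 87.81668913373008
```

View pics/side0.png

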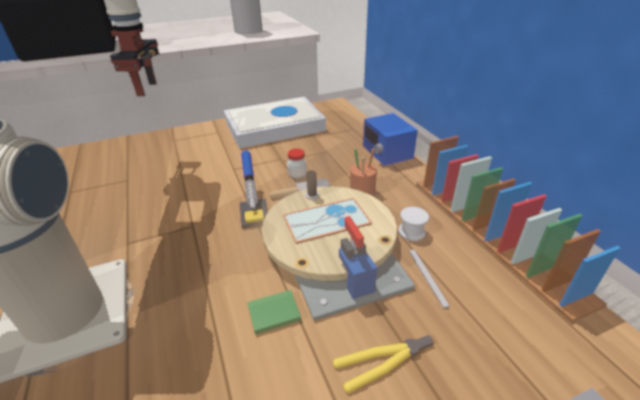

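View pics/top0.png

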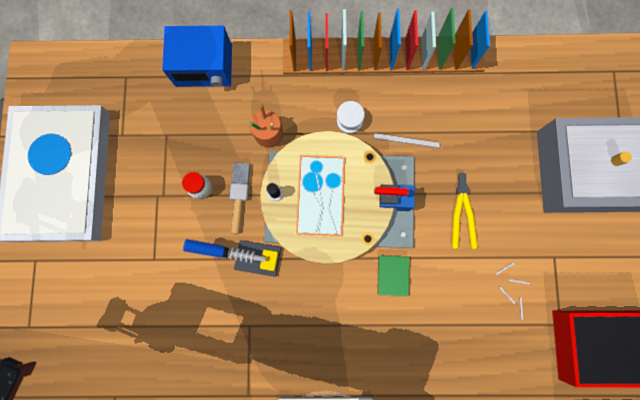

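The side view shows the T-handle at about (354,233) and the black handle at (312,183). In the top view the tee is at (393,190), the black handle at (274,190), the iron rest at (257,258) and the brush pot at (266,125). The rest is on the robot side, so the turn should be anticlockwise (+0.785). I'll measure that next.

```bash
cat > h.py <<'E'
import cv2, numpy as np
from station import env, set_gripper, viewer, workorder
P={n:viewer.camera_params(n) for n in("side","top")}
def ray(n,uv):
    p=P[n];K=np.array([[p["fx"],0,p["cx"]],[0,p["fy"],p["cy"]],[0,0,1]])
    x,y=cv2.undistortPoints(np.array([[uv]],float),K,p["dist"])[0,0]
    d=p["pose"][:3,:3]@[x,-y,-1]; return p["pose"][:3,3],d/np.linalg.norm(d)
def plane(n,uv,z):
    o,d=ray(n,uv); return o+d*(z-o[2])/d[2]
def tri(a,b):
    (o,d),(q,e)=ray("side",a),ray("top",b)
    s=np.linalg.lstsq(np.c_[d,-e],q-o,rcond=None)[0]
    x,y=o+s[0]*d,q+s[1]*e; return (x+y)/2,np.linalg.norm(x-y)
def mask(im,lo,hi,box):
    m=cv2.inRange(cv2.cvtColor(im,cv2.COLOR_BGR2HSV),lo,hi); r=np.zeros_like(m)
    x0,y0,x1,y1=box; r[y0:y1,x0:x1]=m[y0:y1,x0:x1]
    n,l,s,c=cv2.connectedComponentsWithStats(r); 
    i=1+np.argmax(s[1:,4]); return (l==i).astype(np.uint8),s[i],c[i]
E
python3 - <<'E'
from h import *
S,T=cv2.imread("pics/side0.png"),cv2.imread("pics/top0.png")
out=[]
for n,im,bt,bh in(("side",S,(335,210,375,255),(295,165,325,205)),("top",T,(365,175,420,210),(258,172,292,206))):
    hsv=cv2.cvtColor(im,cv2.COLOR_BGR2HSV)
    m,s,c=mask(im,(0,150,60),(8,255,255),bt);print(n,"tee",s,c,cv2.minAreaRect(cv2.findNonZero(m)))
    m2,s2,c2=mask(im,(0,0,0),(180,255,75),bh);print(n,"handle",s2,c2)
    for b in (bt,bh):
        x0,y0,x1,y1=b; cr=im[y0:y1,x0:x1]; mm=(m|m2)[y0:y1,x0:x1,None]*255
        cr=np.hstack([cr,np.repeat(mm,3,2)]); out.append(cv2.resize(cr,(400*1,int(400*cr.shape[0]/cr.shape[1])),interpolation=0))
cv=np.zeros((560,800,3),np.uint8)
for k,o in enumerate(out):
    y=(k//2)*290;x=(k%2)*400;h=min(o.shape[0],560-y);cv[y:y+h,x:x+400]=o[:h]
cv2.imwrite("pics/crop0.png",cv)
E
```

```text
side tee [347 218  15  21 112] [353.5625     228.77678571] ((353.2809143066406, 228.44943237304688), (24.37995147705078, 5.087989807128906), 57.9946174621582)Traceback (most recent call last):
  File "<stdin>", line 7, in <module>
  File "h.py", line 18, in mask
    i=1+np.argmax(s[1:,4]); return (l==i).astype(np.uint8),s[i],c[i]
        ~~~~~~~~~^^^^^^^^^
    return _wrapfunc(a, 'argmax', axis=axis, out=out, **kwds)
    return bound(*args, **kwds)
ValueError: attempt to get argmax of an empty sequence
```

```bash
python3 - <<'E'
from h import *
S,T=cv2.imread("pics/side0.png"),cv2.imread("pics/top0.png")
out=[]
for n,im,bt,bh in(("side",S,(335,210,375,255),(300,165,325,205)),("top",T,(365,175,420,210),(258,172,292,206))):
    m,s,c=mask(im,(0,150,60),(8,255,255),bt);print(n,"tee",s,c,cv2.minAreaRect(cv2.findNonZero(m)))
    m2,s2,c2=mask(im,(0,0,0),(180,255,125 if n=="side" else 75),bh);print(n,"handle",s2,c2)
    for b in (bt,bh):
        x0,y0,x1,y1=b; cr=im[y0:y1,x0:x1]; mm=(m|m2)[y0:y1,x0:x1,None]*255
        cr=np.hstack([cr,np.repeat(mm,3,2)]); out.append(cv2.resize(cr,(400,int(400*cr.shape[0]/cr.shape[1])),interpolation=0))
cv=np.zeros((560,800,3),np.uint8)
for k,o in enumerate(out):
    y=(k//2)*290;x=(k%2)*400;h=min(o.shape[0],560-y);cv[y:y+h,x:x+400]=o[:h]
cv2.imwrite("pics/crop0.png",cv)
E
```

```text
side tee [347 218  15  21 112] [353.5625     228.77678571] ((353.2809143066406, 228.44943237304688), (24.37995147705078, 5.087989807128906), 57.9946174621582)
side handle [306 171  11  26 210] [311.45714286 183.3       ]
top tee [375 187  33   8 226] [390.00884956 190.69026549] ((391.0, 190.5), (7.0, 32.0), 90.0)
top handle [267 184  13  14 135] [273.28148148 190.27407407]
```

View pics/crop0.png

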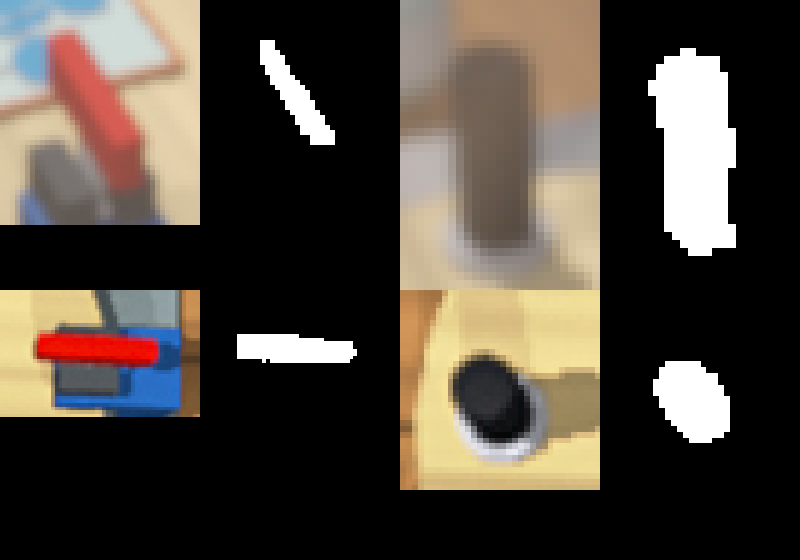

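The masks match: the tee spans (374–409, 187–196) in top and (344–364, 216–248) in side. The handle's top disc is at about (272.5,188.7) in top and (311.6,172) in side.

```bash
python3 - <<'E'
from h import *
np.set_printoptions(precision=1,suppress=True)
S,T=cv2.imread("pics/side0.png"),cv2.imread("pics/top0.png")
m,s,c=mask(S,(0,120,60),(9,255,255),(335,210,375,255)); rs=cv2.minAreaRect(cv2.findNonZero(m)); print("side",s,c,rs)
m,s,ct=mask(T,(0,150,60),(9,255,255),(365,175,420,210)); rt=cv2.minAreaRect(cv2.findNonZero(m)); 
print("tee tri",tri(c,ct),tri(rs[0],(391.5,191)))
print("tee ends @148",plane("top",(374.8,190.2),148),plane("top",(408.8,191.4),148), "mid",plane("top",(391.3,190.6),148))
print("handle top tri",tri((311.6,172.5),(272.5,188.7)),"@118",plane("top",(272.5,188.7),118))
print("handle base tri",tri((312.1,195.3),(275.5,193.3)),"@50",plane("top",(275.5,193.3),50))
# board: plywood mask ellipse
hsv=cv2.cvtColor(T,cv2.COLOR_BGR2HSV)
for n in [(300,150),(345,170),(290,230),(240,215),(300,100)]: print(n,hsv[n[1],n[0]])
for uv in [(369.5,156.5),(368,238.5)]: print("bush",plane("top",uv,48))
for b,nm in (((235,243,283,275),"rest"),):pass
m,s,c=mask(T,(22,150,120),(35,255,255),(255,245,285,275)); print("sponge",s,c,plane("top",c,25)); print("rest mid",plane("top",(257,258),20))
E
```

```text
side [346 217  17  30 261] [354.1 231.9] ((354.1967468261719, 231.6949462890625), (32.50553894042969, 9.793720245361328), 57.2647705078125)
tee tri (array([ 552. , -143.6,  133. ]), np.float64(1.3013326848334223)) (array([ 550.7, -146.4,  136.1]), np.float64(1.3185288666489845))
tee ends @148 [ 550.  -109.7  148. ] [ 546.8 -180.6  148. ] mid [ 548.9 -144.1  148. ]
handle top tri (array([562.1, 108. , 118.8]), np.float64(3.106491949890552)) @118 [560.7 108.4 118. ]
handle base tri (array([562.7, 109. ,  49.7]), np.float64(0.6865050103639161)) @50 [562.3 109.   50. ]
(300, 150) [ 24  92 241]
(345, 170) [ 24  98 232]
(290, 230) [ 24  96 236]
(240, 215) [ 16 127 129]
(300, 100) [ 15 150 199]
bush [ 647.7 -109.5   48. ]
bush [ 456.8 -101.5   48. ]
sponge [260 250  18  21 284] [268.9 259.9] [411.1 125.4  25. ]
rest mid [415.9 153.6  20. ]
```

Everything is consistent. Tee to handle is 254 mm (should be 255), the bushes are 135 mm from the centre (556,-10), and the base yaw is about -0.047. The +0.785 station would put the handle about 96 mm from the rest. Next I'll grasp and lift the tee.

```bash
cat >> h.py <<'E'
from scipy.spatial.transform import Rotation as R
C=np.array([556,-10.]); YAW=-0.047; TEE=np.array([549.5,-145.])
def down(a):  # finger closing line at angle a
    y=np.array([np.cos(a),np.sin(a),0]); z=np.array([0,0,-1.]); return R.from_matrix(np.c_[np.cross(y,z),y,z]).as_quat()
def rep(t):
    s=env.read_state(); print(t,round(s["time_s"],2),np.round(s["tool_pos"],1),"F",np.round(s["force"],1),"M",np.round(s["wrist_torque"],2),"w",round(s["width"],1),"g",round(s["grip_force"],1)); return s
E
python3 - <<'E'
from h import *
q=down(YAW)
for a in(0,1.15,-1.15): print(np.round(env.ik([*TEE,222],down(YAW+a)),2))
env.reach([*TEE,260],q); rep("above")
set_gripper(50)
print(env.move_l([*TEE,200],rate=100,f_stop=8)); rep("down")
set_gripper(0); s=rep("grip")
env.move_l([*TEE,211],rate=60); rep("lift11")
cv2.imwrite("pics/s1.png",viewer.camera("side"));cv2.imwrite("pics/t1.png",viewer.camera("top"))
E
python3 -c "
import cv2,numpy as np
a=cv2.imread('pics/s1.png')[130:290,250:450];b=cv2.imread('pics/t1.png')[120:280,230:430]
cv2.imwrite('pics/v1.png',cv2.resize(np.hstack([a,b]),(800,320),interpolation=2))"
```

```text
[-0.28  0.45  1.81 -0.    0.88 -0.23]
[-0.28  0.45  1.81 -0.    0.88 -1.38]
[-0.28  0.45  1.81 -0.    0.88  0.92]
above 2.89 [ 549.7 -144.3  260.1] F [-0.6  0.3 -0.6] M [-0.03  0.06  0.04] w 87.5 g 0.0
False
down 4.39 [ 549.8 -145.1  200.2] F [0.4 0.  1.4] M [-0.01  0.13  0.05] w 50.0 g 0.0
grip 5.04 [ 550.3 -145.1  200.3] F [ 5.1  0.9 -1.3] M [ 0.04 -0.64 -0.03] w 13.9 g 30.0
lift11 5.38 [ 550.2 -145.   210.9] F [ 7.1  0.3 -5.6] M [-0.03 -1.15  0.  ] w 13.5 g 30.0
```

View pics/v1.png

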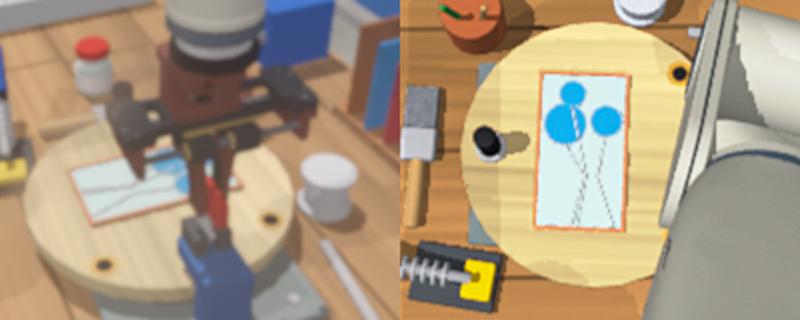

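The side and top crops show the tee gripped centrally, and the spring load is as expected at -5.6 N. The 7 N Fx says the tee sits about 1.5 mm further in +x, so I'll shift, lift to 22.5 mm, twist and let go.

```bash
sed -i 's/TEE=np.array(\[549.5/TEE=np.array([551.2/' h.py
python3 - <<'E'
from h import *
env.move_l([*TEE,222.5],rate=60); rep("lift")
for a in(-.6,-1.15):
    env.move_l([*TEE,222.5],rot=down(YAW+a),rate=30); rep("twist")
env.move_l([*TEE,217.2],rate=40); rep("lower")
set_gripper(50); rep("open")
env.move_l([*TEE,290],rate=200)
q=down(YAW); env.reach([380,-120,300],q); rep("clear")
cv2.imwrite("pics/s2.png",viewer.camera("side"));cv2.imwrite("pics/t2.png",viewer.camera("top"))
E
python3 -c "
import cv2,numpy as np
a=cv2.imread('pics/s2.png')[130:290,250:450];b=cv2.imread('pics/t2.png')[120:280,230:430]
cv2.imwrite('pics/v2.png',cv2.resize(np.hstack([a,b]),(800,320),interpolation=2))"
```

```text
lift 5.82 [ 550.8 -145.   221.8] F [ 2.8 -0.1 -7.9] M [-0.23 -0.58  0.01] w 13.9 g 30.0
twist 6.57 [ 550.2 -144.7  221.7] F [-0.5  1.  -7.7] M [-0.    0.04  0.04] w 13.9 g 30.0
twist 7.27 [ 550.  -144.4  221.8] F [-2.9  5.1 -9.2] M [0.84 0.69 0.02] w 13.6 g 30.0
lower 7.55 [ 550.1 -144.4  217.5] F [-6.1  5.6  0. ] M [0.89 1.24 0.01] w 13.7 g 30.0
open 8.28 [ 551.2 -145.   217.2] F [-0.2  0.2  0.3] M [-0.    0.15  0.02] w 49.9 g 0.0
clear 9.91 [ 380.2 -120.1  299.5] F [ 0.4 -0.1  0.1] M [-0.04  0.12 -0.03] w 50.2 g 0.0
```

View pics/v2.png

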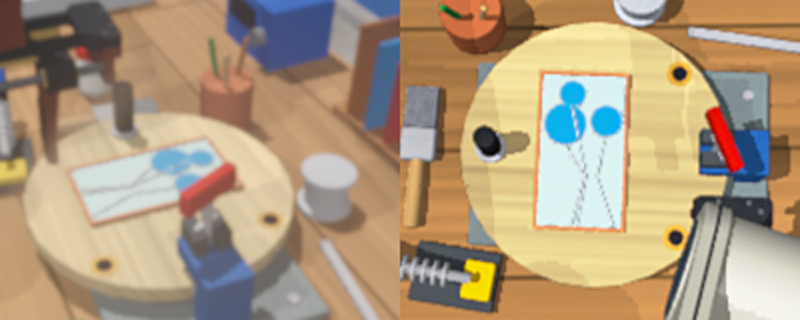

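The tee is twisted, raised and held out by itself. Next I'll grasp the handle with the fingers closing tangentially and turn it along the arc.

```bash
sed -i 's/TEE=np.array(\[551.2,-145/TEE=np.array([550.3,-144.4/' h.py
cat >> h.py <<'E'
def bush(im,uv,r=9):
    x,y=map(int,uv); b=(x-r,y-r,x+r,y+r); m,s,c=mask(im,(0,0,0),(180,255,90),b); return s[4],c
def hpos(th,r=120): a=np.pi/2+YAW+th; return C+r*np.array([np.cos(a),np.sin(a)])
E
python3 - <<'E'
from h import *
T=cv2.imread("pics/t2.png"); print(bush(cv2.imread("pics/top0.png"),(369,157)))
H=np.array([562.2,109.3]); 
env.reach([*H,270],down(YAW)); 
print(env.move_l([*H,159],rate=120,f_stop=8)); rep("down")
set_gripper(0); s=rep("grip")
# shift centre so the arc starts from where the grip settled
off=H-hpos(0); print("off",off)
for k in range(1,9):
    th=.785*k/8; f=1-k/8
    env.move_l([*(hpos(th)+off*f),159],rot=down(YAW+th),rate=50)
    if k%2==0: rep(th)
env.hold(.3); rep("end")
im=viewer.camera("top");cv2.imwrite("pics/t3.png",im);cv2.imwrite("pics/s3.png",viewer.camera("side"))
E
python3 -c "
import cv2,numpy as np
a=cv2.imread('pics/s3.png')[130:290,230:430];b=cv2.imread('pics/t3.png')[120:280,230:430]
cv2.imwrite('pics/v3.png',cv2.resize(np.hstack([a,b]),(800,320),interpolation=2))"
```

```text
Traceback (most recent call last):
  File "h.py", line 20
    C=np.array([556,-10.]); YAW=-0.047; TEE=np.array([550.3,-144.4.])
                                                                   ^
SyntaxError: invalid syntax
[ WARN:0@0.009] global loadsave.cpp:275 findDecoder imread_('pics/s3.png'): can't open/read file: check file path/integrity
Traceback (most recent call last):
TypeError: 'NoneType' object is not subscriptable
```

```bash
sed -i 's/-144\.4\.\]/-144.4]/' h.py
python3 - <<'E'
from h import *
print(bush(cv2.imread("pics/top0.png"),(369,157)),bush(cv2.imread("pics/top0.png"),(368,238)))
H=np.array([562.2,109.3]); 
env.reach([*H,270],down(YAW)); 
print(env.move_l([*H,159],rate=120,f_stop=8)); rep("down")
set_gripper(0); s=rep("grip")
off=H-hpos(0); print("off",off)
for k in range(1,9):
    th=.785*k/8; f=1-k/8
    env.move_l([*(hpos(th)+off*f),159],rot=down(YAW+th),rate=50)
    if k%2==0: rep(th)
env.hold(.3); rep("end")
im=viewer.camera("top");cv2.imwrite("pics/t3.png",im);cv2.imwrite("pics/s3.png",viewer.camera("side"))
E
python3 -c "
import cv2,numpy as np
a=cv2.imread('pics/s3.png')[130:290,230:430];b=cv2.imread('pics/t3.png')[120:280,230:430]
cv2.imwrite('pics/v3.png',cv2.resize(np.hstack([a,b]),(800,320),interpolation=2))"
```

```text
(np.int32(31), array([369.4516129 , 156.41935484])) (np.int32(32), array([367.5, 238.5]))
False
down 12.22 [562.7 109.3 159.7] F [-0.4  0.  -0.3] M [-0.06  0.05 -0.02] w 49.7 g 0.0
grip 12.72 [562.5 109.4 159.4] F [-0.5 -0.3  3.3] M [-0.06  0.12  0.04] w 25.5 g 30.0
off [ 0.56207623 -0.5674844 ]
0.19625 13.49 [539.  108.1 159.4] F [ 0.6 -2.6  5.4] M [-0.35  0.08  0.11] w 25.2 g 30.0
0.3925 14.26 [516.4 102.3 159.4] F [ 2.3 -5.2  5.8] M [-0.8  -0.09  0.22] w 25.4 g 30.0
0.58875 15.03 [495.5  92.2 159.4] F [ 3.9 -5.5  4.9] M [-0.97 -0.41  0.13] w 25.5 g 30.0
0.785 15.79 [477.   78.3 159.4] F [ 5.3 -5.9  2.5] M [-1.09 -0.63  0.11] w 25.6 g 30.0
end 16.09 [477.2  78.4 159.4] F [ 5.8 -6.   2.9] M [-1.12 -0.62  0.08] w 25.4 g 30.0
```

View pics/v3.png

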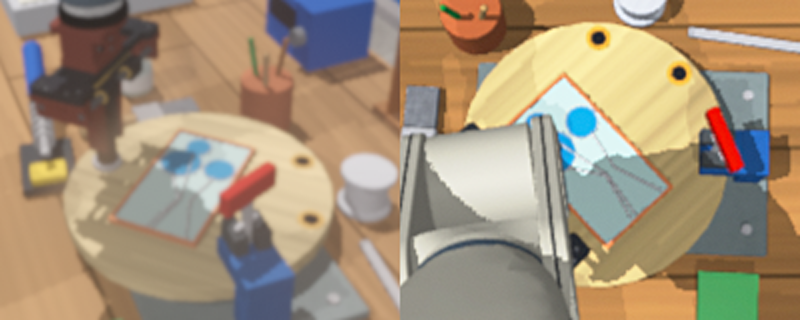

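The board has turned, with bushes now at about (329,139) and (370,156) in top. I'll check the angle against the start bush pixel, where the next bush should now coincide, then release.

```bash
cat > m.py <<'E'
from h import *
def ang(f):
    T=cv2.imread(f); o=[]
    for g in((369,157),(329,139)):
        n,c=bush(T,g); p=plane("top",c,48)[:2]-C; o.append((n,np.round(c,2),round(np.hypot(*p),1),round(np.arctan2(p[1],p[0]),4)))
    return o
E
python3 - <<'E'
from m import *
print(bush(cv2.imread("pics/top0.png"),(369,157))); p=plane("top",(369.45,156.42),48)[:2]-C; print(np.arctan2(p[1],p[0]))
print(ang("pics/t3.png"))
set_gripper(50); rep("open")
p=env.read_state()["tool_pos"]; env.move_l([p[0],p[1],270],rate=200)
env.reach([380,-140,290],down(YAW-1.15)); rep("clear")
cv2.imwrite("pics/t4.png",viewer.camera("top"));cv2.imwrite("pics/s4.png",viewer.camera("side"))
print(ang("pics/t4.png"))
T=cv2.imread("pics/t4.png"); m,s,c=mask(T,(0,150,60),(9,255,255),(365,160,425,215)); print("tee",c,cv2.minAreaRect(cv2.findNonZero(m)),plane("top",c,163))
E
```

```text
(np.int32(31), array([369.4516129 , 156.41935484]))
-0.8246342207375758
[(np.int32(28), array([369.32, 156.18]), np.float64(135.6), np.float64(-0.8201)), (np.int32(28), array([328.79, 138.5 ]), np.float64(136.3), np.float64(-0.0369))]
open 16.77 [475.2  78.9 158.9] F [-0.2 -0.2  0.6] M [-0.04  0.04 -0.01] w 49.9 g 0.0
clear 18.76 [ 380.  -139.8  289.4] F [ 0.3  0.4 -0.7] M [-0.01  0.09  0.04] w 49.8 g 0.0
[(np.int32(29), array([369.24, 156.24]), np.float64(135.4), np.float64(-0.8199)), (np.int32(29), array([328.72, 138.59]), np.float64(136.1), np.float64(-0.0358))]
tee [391.32083333 188.32083333] ((391.3609313964844, 188.76629638671875), (32.46154022216797, 8.076925277709961), 67.38013458251953) [ 551.00133491 -142.29822316  163.        ]
```

The angle error is about 0.004 rad, well within 0.03. Now I'll twist the tee back.

```bash
python3 - <<'E'
from h import *
env.reach([*TEE,280],down(YAW-1.15))
print(env.move_l([*TEE,217.2],rate=120,f_stop=8)); rep("down")
set_gripper(0); rep("grip")
env.move_l([*TEE,222.5],rate=40); rep("lift")
for a in(-.6,0): env.move_l([*TEE,222.5],rot=down(YAW+a),rate=30); rep("twist")
env.move_l([*TEE,212],rate=40); rep("z212")
env.move_l([*TEE,205],rate=30); rep("z205")
print(env.move_l([*TEE,199.8],rate=30,f_stop=12)); rep("home")
set_gripper(50); rep("open")
env.move_l([*TEE,280],rate=200)
env.reach([380,-140,290],down(YAW)); rep("clear")
cv2.imwrite("pics/t5.png",viewer.camera("top"));cv2.imwrite("pics/s5.png",viewer.camera("side"))
from m import ang
print(ang("pics/t5.png"))
for n in "05":
    S,T=cv2.imread(f"pics/side{n}.png" if n=="0" else "pics/s5.png"),cv2.imread(f"pics/top{n}.png" if n=="0" else "pics/t5.png")
    _,_,c=mask(S,(0,120,60),(9,255,255),(335,200,375,255)); _,_,d=mask(T,(0,150,60),(9,255,255),(365,175,420,210)); print(c,d,tri(c,d))
a=cv2.imread('pics/s5.png')[100:340,200:460];b=cv2.imread('pics/t5.png')[100:340,170:490]
cv2.imwrite('pics/v5.png',cv2.resize(np.hstack([a,b]),(800,331),interpolation=2))
E
```

```text
False
down 20.25 [ 550.3 -144.6  217.8] F [0.2 0.3 0. ] M [ 0.03  0.13 -0.01] w 49.8 g 0.0
grip 20.9 [ 550.2 -144.1  217.3] F [-1.   2.3  4.2] M [0.51 0.32 0.06] w 13.7 g 30.0
lift 21.18 [ 550.  -144.   221.9] F [ 2.2  3.1 -8.8] M [ 0.6  -0.32  0.06] w 14.0 g 30.0
twist 21.88 [ 550.3 -144.4  222.2] F [ 2.4  1.7 -8.6] M [ 0.37 -0.44  0.01] w 13.8 g 30.0
twist 22.63 [ 550.6 -144.5  222.6] F [ 4.6  2.7 -9.5] M [ 0.37 -0.75 -0.01] w 14.0 g 30.0
z212 23.05 [ 550.6 -144.5  211.7] F [ 4.7  1.5 -8. ] M [ 0.38 -0.89 -0.04] w 13.9 g 30.0
z205 23.43 [ 550.6 -144.5  204.7] F [ 5.8  1.8 -6.6] M [ 0.39 -0.84 -0.04] w 13.6 g 30.0
True
home 23.69 [ 550.8 -144.4  200. ] F [-0.6  1.7  7.1] M [0.18 0.27 0.06] w 14.1 g 30.0
open 24.43 [ 551.  -144.   199.2] F [ 0.1 -0.1 -0.2] M [-0.05  0.06  0.08] w 49.9 g 0.0
clear 25.69 [ 381.1 -140.4  290. ] F [-0.4  0.1  0.4] M [-0.08  0.06 -0.06] w 50.1 g 0.0
[(np.int32(29), array([369.28, 156.41]), np.float64(135.1), np.float64(-0.8225)), (np.int32(29), array([328.72, 138.59]), np.float64(136.1), np.float64(-0.0358))]
[354.07662835 231.87739464] [390.00884956 190.69026549] (array([ 551.97462912, -143.6408006 ,  132.99146627]), np.float64(1.3013326848334223))
[354.19230769 231.73846154] [389.91111111 190.73333333] (array([ 552.06531175, -143.4825299 ,  133.12197028]), np.float64(1.7243851792763705))
```

View pics/v5.png

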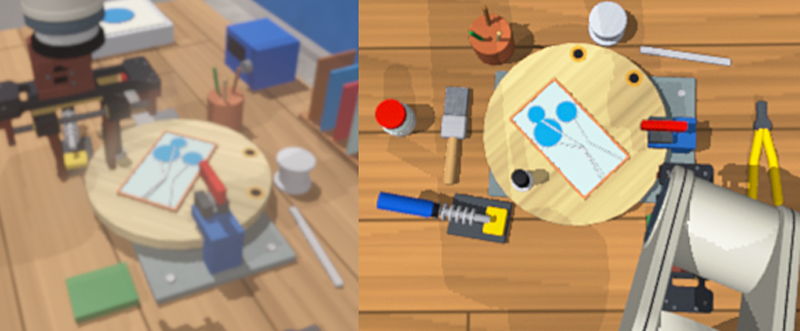

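The tee is back at its starting height (133.1 mm against 133.0 mm) and lies radially, so the pin is home. The handle is beside the iron rest, nothing else has moved, and the arm is clear.

```bash
python3 -c "
from station import workorder
print(workorder.sign_off())"
```

```text
the job is handed in; nothing more can be done
None
```

The board is turned to the station beside the soldering-iron rest and locked there with the pin fully home, the loose things look undisturbed in the last pictures, and the job was handed in with about 26 s of the 64 s used; no verdict was returned.

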